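Straightedge out of its flush groove and onto the two-cup rest

ROBOT

A 7-joint arm with a two-finger parallel gripper is mounted at the origin on a cart in front of the work surface, level with it; the furniture and walls round the work are solid. World frame = base frame: x ahead of the robot, y to its left, z up, the work surface at z = 0. Lengths are in mm, angles in rad, forces in N, time in s.
With the tool pointing down it reaches from about 425 to 925 mm from the base axis. Payload 6.8 kg.
Tool frame: the origin (TCP) lies between the finger pads; the fingertips stand 19 mm ahead of it and the grasp point (between the pads) is the TCP; z points along the fingers, y is the line along which they close (so a half turn about z gives the same grasp; the last joint's range is limited). The gripper opens to 88 mm and grips with 3 to 60 N. Pads are 20 mm wide; open, the fingers measure 115 mm over their backs; the gripper's body (75 mm by 178 mm) begins 61 mm behind the grasp point.
Start: joints at [-1.257, 0.477, 0.022, 1.555, -0.011, 1.109, -0.083], TCP at [276.345, 615.858, 205.064] pointing down, gripper open.
Joint ranges: [-2.96, 2.96], [-0.34, 2.1], [-1.41, 1.46], [0.24, 2.44], [-1.37, 4.51], [0.17, 1.92], [-2.96, 2.96]. Speed limits (rad/s): [2.39, 2.39, 3.14, 3.14, 3.14, 3.14, 3.14].

INTERFACE

Orientations are given as a unit quaternion [x, y, z, w].
In Python, from plant import read_state, capture, job_done gives the robot as it stands.
- The arm moves only by the shell command python3 -m crank 'ROWS'. ROWS is text: rows parted by semicolons, each of 7 numbers parted by spaces: the shift along the tool's x, y, z in mm, then the turn, a rotation vector about the tool's x, y, z in rad, then the finger opening in mm, from 0 to 87.8. In form: x y z rx ry rz hand; .... A call has 1 to 12 rows; each row is the pose to reach, as a shift and turn from the pose commanded when the call began, along the tool's axes at that moment; what a row does not reach only later rows make up. A row lasts 1/8 s, in which the tool goes at most 62.5 mm and 10.7 degrees, less where a joint would pass 70% of its speed; a pose out of reach is approached as far as the arm can. A call with a gripper value outside its range is refused whole. The fingers move at their own pace and stop on an object; the grip force is fixed at half the most. Time passes only in rows, so rows that repeat a pose let the fingers close. It gives the time, the measured TCP pose, the force, the opening and the grip force at its end, in the units of the state.
- read_state(): the state, without advancing time (a new reading comes with each control period).
- capture(name): name is "scene" or "top" or "wrist"; returns a dict with "img" (384x512x3 uint8, blue, green, red), "fx", "fy", "cx", "cy" (pixels), "dist" ([k1, k2, p1, p2, k3] as OpenCV has them; the pictures are not rectified), "cam_to_world" (4x4, takes a point from camera to world coordinates). Camera axes: x right, y down, z forward; pixel columns grow to the right and rows downward; lengths in mm; the calibration is good to about 2 mm. A picture is of the moment at which its call begins. There is no depth.
- job_done(): hands the job in; it is judged then, once.
The state is a dict: "clock": time; "qpos": joint angles; "qvel": joint speeds; "joint_torque": joint torques, N m; "tcp_pos": TCP position; "orientation": TCP orientation; "force": force on the tool from outside, world axes, zero at the start; "torque": the same for the moment, N m; "opening": finger opening in mm; "gripper_force": force on a finger pad.
Only numpy, scipy, OpenCV 4.12 (cv2) and the standard library are available. Lean on these libraries where they do the work, as an engineer would, in place of code of your own. Each camera call takes 0.05 s, during which the arm holds its last target. There are 200 camera calls.

TASK

The thin aluminium straightedge lies sunk in the groove of its black storage block, where it cannot be gripped: slide it out past the open end of the block until its end overhangs, without tipping it off, then take it by that end and lift it away. Lay it flat on the free bench and let go, take it again by the middle, and lay it flat in the two end cups of the blue rest; leave the bush, the spring retainer and the small piston where they stand.

Things in the scene. Friction and masses are not known exactly. Their poses are not given: they have to be found in the camera images.
- straightedge_mid (a point): centre (half-way up) of the loose smooth aluminium straightedge, a bar 180 (its x) x 30 (y) x 5 mm (z), 64 to 112 g, same either way round. Starts in the groove, its -x end within 8 mm of the open end. Pressed from above with 5 to 10 N, fingertips drag it along: they hold it better than the smooth groove does
- storage_block: black block fixed to the bench, 196 (x) x 70 (y) x 49 mm high, origin at the centre of its underside. In its top a groove along x, 34 mm wide, 4 mm deep (orange floor 45 mm above the bench, so the bar stands 1 mm proud), open at the -x end (facing the robot), closed at +x by an 8 mm wall. Only bare bench below the overhanging end
- groove_mouth (a point): middle of the groove's open end, on the groove floor, at the end face of the storage block, 45 mm above the bench; x points into the groove
- rest: blue rest fixed to the bench, base plate 206 (x) x 60 (y) x 10 mm, origin at the centre of its underside. Two aluminium end cups on posts, open at the top and towards each other; together they hold the straightedge along x
- rest_seat (a point): centre of the seat, midway between the cups, level with their floors (40 mm above the bench); x runs from cup to cup. Inside: 188 mm between the end walls, 37 mm between the side walls, walls 8 mm above the floors. Between the cups a 58 mm gap along x, empty down to the base plate 30 mm below the floors: only there have fingers room below the straightedge
- bush: grey steel bush, 27 mm across, 26 mm high, loose; a bystander; origin at its underside
- retainer_0: round light-metal spring retainer, 32 mm across, 14 mm high, loose; a bystander; origin at its underside
- piston_a: small steel piston lying on its side, 27 mm across, 26 mm long, loose; a bystander; origin at its underside
- free_bench (a point): point on the bench top between the robot and the block where nothing stands: free for 100 mm either way along y and 60 mm either way along x, room to lay the straightedge along y. Nearest obstacles: two fixed grey pump rotors, 37 mm high, to the left (+y), and the block or rest beyond in +x

How it is judged:
By the outcome, as a careful person would: the job done as asked, in the order asked, and still so for the second after the job is handed in, with the robot touching nothing.
It also fails if it takes over 72 s, if anything falls off the work surface, if the arm or the gripper's body presses on something with over 40 N, if the wrist force passes 120 N, or if a joint passes its speed limit or range.

## Working session

There is one attempt and no reset: what is moved stays moved. The work goes in short steps, Python scripts to look and compute and a shell command to move; the robot and the scene stay as the last step left them, time stands still between calls to the robot, and variables do not carry over. Pictures are saved under pics/ and viewed, at most 10 in all, crops included, and the job is handed in when it is done.

```bash
ls; mkdir -p pics; python3 - <<'E'
from plant import *
import cv2
s=read_state();print({k:s[k] for k in('clock','tcp_pos','orientation','force','opening')})
for n in('scene','top'):
    c=capture(n);cv2.imwrite(f'pics/{n}0.png',c['img']);print(n,c['fx'],c['cx'],c['cy'],c['dist'],c['cam_to_world'])
E
```

```text
pics
{'clock': 0.0, 'tcp_pos': array([276.10706363, 615.24705119, 204.06214107]), 'orientation': array([ 2.09334584e-01,  9.77843642e-01, -9.12039443e-04, -1.11784375e-04]), 'force': array([-0.83593764,  0.4814706 ,  0.0959691 ]), 'opening': 87.48453831119276}
scene 427.6196656740529 252.54919716812063 190.04299650353985 [-0.11509534  0.          0.          0.          0.        ] [[ 6.95942793e-01 -4.38249723e-01  5.68859218e-01  1.61189891e+01]
 [-7.17713271e-01 -4.50403648e-01  5.31059522e-01 -6.20776086e+02]
 [ 2.34795787e-02 -7.77864856e-01 -6.27992814e-01  5.79067196e+02]
 [ 0.00000000e+00  0.00000000e+00  0.00000000e+00  1.00000000e+00]]
top 379.8907411094589 259.0935965361095 190.57705011997976 [-0.06162638  0.          0.          0.          0.        ] [[-1.83583909e-02 -9.92625582e-01  1.19822464e-01  3.89062603e+02]
 [-9.99766203e-01  1.95942044e-02  9.14360912e-03 -1.71785892e+02]
 [-1.14240062e-02 -1.19626588e-01 -9.92753228e-01  9.04585872e+02]
 [ 0.00000000e+00  0.00000000e+00  0.00000000e+00  1.00000000e+00]]
```

View pics/top0.png

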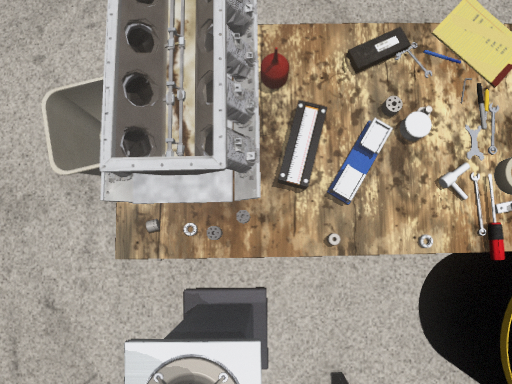

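View pics/scene0.png

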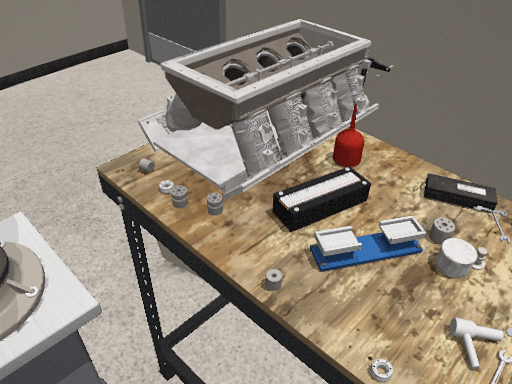

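Top: bar/groove in the black block at (280–328, 100–188) px; blue rest at (330–392, 118–203); bush (334,240), rotors (214,232), (242,215), retainer (190,229), piston (152,225). The engine stands between the arm and the block, so I'll pass in front of it.

```bash
cat > h.py <<'E'
import numpy as np, cv2
from plant import *
from scipy.spatial.transform import Rotation as R
def K(c): return np.array([[c['fx'],0,c['cx']],[0,c['fy'],c['cy']],[0,0,1.]])
def px2w(c,px,z):
    u=cv2.undistortPoints(np.array(px,float).reshape(-1,1,2),K(c),np.array(c['dist'])).reshape(-1,2)
    M=np.array(c['cam_to_world']);d=np.c_[u,np.ones(len(u))]@M[:3,:3].T;o=M[:3,3]
    return o+d*((z-o[2])/d[:,2])[:,None]
def rect(c,mask,z):
    "centre, long-axis angle, size in world of the masked blob's hull"
    n,l,s,_=cv2.connectedComponentsWithStats(mask.astype(np.uint8))
    out=[]
    for i in range(1,n):
        if s[i,4]<60: continue
        ys,xs=np.where(l==i);w=px2w(c,np.c_[xs,ys],z)[:,:2].astype(np.float32)
        (cx,cy),(a,b),t=cv2.minAreaRect(w)
        if a<b:a,b,t=b,a,t+90
        out.append((np.round([cx,cy,a,b],1),round((t+90)%180-90,1),s[i,4],np.round([xs.mean(),ys.mean()])))
    return out
def tool(dx,dy,dz):
    s=read_state();return R.from_quat(s['orientation']).inv().apply([dx,dy,dz])
def goto(p,yaw=None):
    "shift/turn rows in tool axes to reach TCP p, tool down; yaw(deg)= world angle of the closing line"
    s=read_state();r=R.from_quat(s['orientation']);sh=r.inv().apply(np.array(p)-s['tcp_pos'])
    res=[]
    if yaw is not None:
        for k in(0,180):
            a=np.radians(yaw+k);y=np.array([np.cos(a),np.sin(a),0]);z=np.array([0,0,-1.]);x=np.cross(y,z)
            res.append(np.round((r.inv()*R.from_matrix(np.c_[x,y,z])).as_rotvec(),3))
    print('shift',np.round(sh,1),'turn',*res,'j7',round(s['qpos'][6],2))
def st():
    s=read_state();print(round(s['clock'],2),np.round(s['tcp_pos'],1),'F',np.round(s['force'],1),'open',round(s['opening'],1),'grip',round(s['gripper_force'],1))
E
python3 - <<'E'
from h import *
c=capture('top');im=c['img'];hsv=cv2.cvtColor(im,cv2.COLOR_BGR2HSV)
H,S,V=[hsv[...,i].astype(int) for i in range(3)]
box=np.zeros(V.shape,bool);box[95:210,272:335]=1
print('bar',rect(c,box&(V>150)&(S<50),50))
print('black',rect(c,box&(V<70),49))
box[:]=0;box[110:210,328:398]=1
print('cups',rect(c,box&(V>150)&(S<60),44))
print('blue',rect(c,box&(H>100)&(H<130)&(S>120),10))
for n,p,z in[('bush',(334,240),26),('rotA',(214,232),37),('rotB',(242,215),37),('engine corner r',(258,168),100),('tray',(260,202),0),('edge',(290,256),0),('ret',(190,229),14)]:print(n,np.round(px2w(c,[p],z)))
c=capture('top')
cv2.imwrite('pics/crop.png',cv2.resize(im[90:260,200:400],None,fx=4,fy=3.5,interpolation=2)[:600])
goto([430,0,300]);goto([500,-280,200],0)
E
```

```text
bar [(array([ 596.8, -264.5,  179.3,   30.7]), -15.7, np.int32(1006), array([302., 145.]))]
black [(array([ 649.5, -274.5,  106. ,   73.7]), -24.2, np.int32(419), array([306., 120.])), (array([ 504.8, -236.9,   68.3,   10.5]), 74.2, np.int32(107), array([291., 184.]))]
cups [(array([ 617.5, -439.9,   75.8,   50.3]), -31.5, np.int32(630), array([376., 136.])), (array([ 508.7, -370.5,   70. ,   49.9]), -32.2, np.int32(629), array([349., 182.]))]
blue [(array([ 562.7, -403.3,   75. ,   58.6]), -31.5, np.int32(495), array([359., 160.]))]
bush [[ 377. -334.   26.]]
rotA [[401. -59.  37.]]
rotB [[ 438. -124.   37.]]
engine corner r [[ 535. -163.  100.]]
tray [[ 471. -165.    0.]]
edge [[ 342. -233.    0.]]
ret [[409.   0.  14.]]
shift [-392.3 -498.7  -95. ] turn j7 -0.08
shift [-570.8 -725.4    5.3] turn [-1.000e-03  1.000e-03  1.149e+00] [-1.000e-03 -1.000e-03 -1.993e+00] j7 -0.08
```

View pics/crop.png

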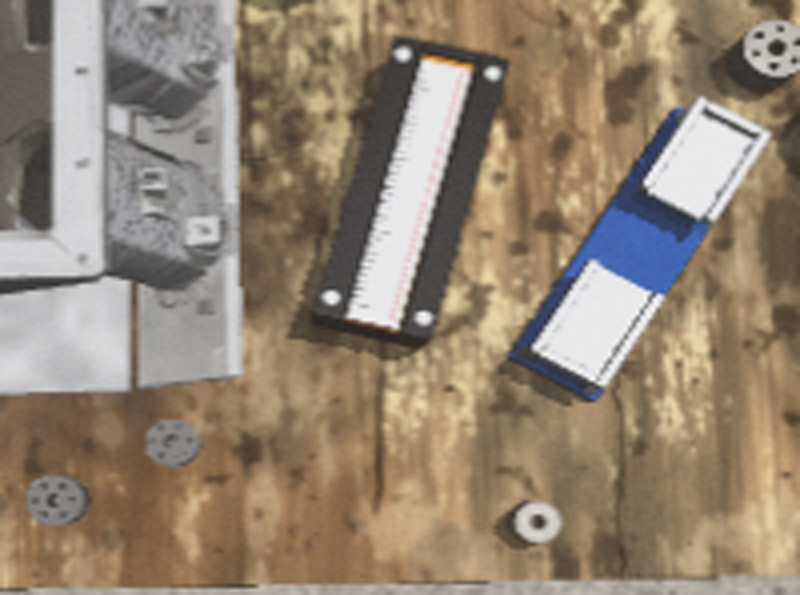

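Crop: the bar's open end points down-left, the groove mouth is at crop (372,325), orange strips show at both ends, and the rest is between crop (700,100) and (600,395). Next I need the engine height.

```bash
python3 - <<'E'
from h import *
cs=[capture('top'),capture('scene')]
def tri(a,b):
    P=[];u=[]
    for c,p in zip(cs,(a,b)):
        M=np.linalg.inv(c['cam_to_world']);P.append(M[:3]);u.append(cv2.undistortPoints(np.array([[p]],float),K(c),np.array(c['dist'])).reshape(2,1))
    X=cv2.triangulatePoints(P[0],P[1],u[0],u[1]);return np.round((X[:3]/X[3]).ravel())
print('rim corner',tri((226,170),(240,103)));print('tray corner',tri((260,202),(222,192)))
print('header low right',tri((256,166),(262,168)));print('red oil',tri((276,55),(355,105)))
goto([430,20,280]);goto([575,-261,130],-15.7);goto([586,-261,130],74.3)
E
python3 - <<'E'
E
```

```text
rim corner [ 517. -108.  207.]
tray corner [ 453. -156.   61.]
header low right [ 543. -157.   71.]
red oil [ 769. -209.  152.]
shift [-384.1 -480.6  -75. ] turn j7 -0.08
shift [-631.5 -677.5   75.2] turn [-0.     0.     1.423] [-0.    -0.    -1.719] j7 -0.08
shift [-641.5 -673.    75.1] turn [-0.001  0.    -0.148] [0.000e+00 1.000e-03 2.994e+00] j7 -0.08
```

```bash
r="-384 -481 -75 0 0 -0.15 40"; python3 -m crank "-384 -481 -75 0 0 -0.15 0; -384 -481 -75 0 0 -0.15 0; -384 -481 -75 0 0 -0.15 0; -384 -481 -75 0 0 -0.15 0; -384 -481 -75 0 0 -0.15 0; -384 -481 -75 0 0 -0.15 0; -384 -481 -75 0 0 -0.15 0; -384 -481 -75 0 0 -0.15 0; -384 -481 -75 0 0 -0.15 0; -384 -481 -75 0 0 -0.15 0; -384 -481 -75 0 0 -0.15 0; -384 -481 -75 0 0 -0.15 0"; python3 -c "
from h import *
goto([586,-261,180],74.3);st()"
```

```text
clock: 1.8
tcp_pos: [429.6, 20.4, 280.0]
orientation: [0.135, 0.991, 0.0, -0.0]
force: [-0.7, -0.1, 0.1]
opening: 0.3
gripper_force: 0.0
shift [-226.2 -229.1   99.9] turn [ 0.001 -0.     0.002] [ 0.000e+00  1.000e-03 -3.139e+00] j7 1.1
1.8 [429.6  20.4 280. ] F [-0.7 -0.1  0.1] open 0.3 grip 0.0
```

```bash
python3 -m crank "-226 -229 0 0 0 0 0; -226 -229 0 0 0 0 0; -226 -229 0 0 0 0 0; -226 -229 0 0 0 0 0; -226 -229 0 0 0 0 0; -226 -229 0 0 0 0 0; -226 -229 100 0 0 0 0; -226 -229 100 0 0 0 0; -226 -229 100 0 0 0 0; -226 -229 100 0 0 0 0"; python3 - <<'E'
from h import *
c=capture('wrist');cv2.imwrite('pics/w1.png',c['img']);print(np.round(c['cam_to_world'],2).tolist());st()
goto([586,-261,75],74.3)
E
```

```text
clock: 3.05
tcp_pos: [587.2, -260.5, 181.6]
orientation: [0.135, 0.991, 0.0, 0.001]
force: [0.1, -0.3, 0.5]
opening: 0.5
gripper_force: 0.0
[[0.27, 0.93, 0.26, 518.48], [0.96, -0.26, -0.07, -240.07], [0.0, 0.27, -0.96, 362.23], [0.0, 0.0, 0.0, 1.0]]
3.1 [ 587.4 -261.1  182.1] F [-0.3 -0.2  0.2] open 0.5 grip 0.0
shift [  1.7  -0.3 107.1] turn [0.    0.003 0.003] [-0.005  0.    -3.138] j7 1.9
```

View pics/w1.png

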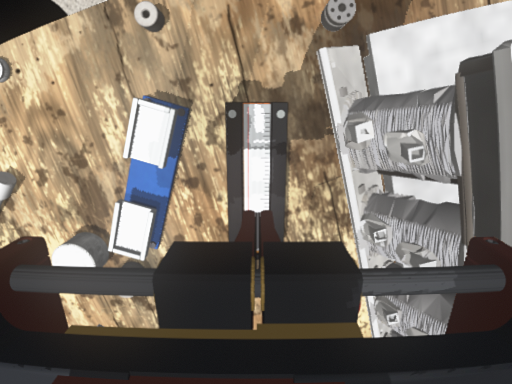

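The wrist view shows the mouth at (257,103), the bar spanning columns 244–271, and the gripper well lined up with it. Cups are at (152,133) and (132,230). I'll measure these while touching down.

```bash
python3 - <<'E'
from h import *
c=capture('wrist');im=c['img'];hsv=cv2.cvtColor(im,cv2.COLOR_BGR2HSV)
H,S,V=[hsv[...,i].astype(int) for i in range(3)]
b=np.zeros(V.shape,bool);b[98:140,222:295]=1
print('bar',rect(c,b&(V>150)&(S<60),50))
b[:]=0;b[90:200,222:295]=1
print('black',rect(c,b&(V<75)&(S<90),49))
b[:]=0;b[90:265,105:185]=1
print('cups',rect(c,b&(V>150)&(S<60),44));print('blue',rect(c,b&(H>100)&(H<130)&(S>120),10))
print('mouth',px2w(c,[(257,103)],47))
E
python3 -m crank "2 0 60 0 0 0 0; 2 0 100 0 0 0 0; 2 0 108 0 0 0 0; 2 0 108 0 0 0 0; 2 0 108 0 0 0 0"
```

```text
bar [(array([ 532.7, -243.9,   39.7,   28.5]), -15.5, np.int32(863), array([258., 121.]))]
black [(array([ 559.6, -278.7,  114.5,   19.1]), -16.2, np.int32(1044), array([235., 140.])), (array([ 573.6, -228.1,  114.5,   21. ]), -14.8, np.int32(1394), array([279., 148.]))]
cups [(array([ 511.2, -370.1,   72.8,   50.1]), -32.1, np.int32(2446), array([149., 131.])), (array([ 511. , -413.5,   24.8,   10.7]), 1.5, np.int32(103), array([114., 142.])), (array([ 620.7, -439.3,   77.8,   50.5]), -32.0, np.int32(1836), array([131., 229.]))]
blue [(array([ 574.9, -407.6,   99.2,   58.7]), -31.9, np.int32(1710), array([152., 181.]))]
mouth [[ 513.44775502 -239.13320578   47.        ]]
clock: 3.78
tcp_pos: [585.6, -261.7, 74.4]
orientation: [0.136, 0.991, -0.0, 0.002]
force: [0.4, 0.3, 0.2]
opening: 0.1
gripper_force: 0.0
```

```bash
python3 -m crank "0 3 4 0 0 0 0; 0 3 6 0 0 0 0; 0 3 6 0 0 0 0; 0 3 6 0 0 0 0"
```

```text
clock: 4.28
tcp_pos: [584.9, -258.1, 66.1]
orientation: [0.136, 0.991, -0.0, 0.0]
force: [0.6, 0.2, -0.1]
opening: 0.2
gripper_force: 0.0
```

```bash
python3 -m crank "0 0 1 0 0 0 0; 0 0 1 0 0 0 0"; python3 -m crank "0 0 1 0 0 0 0; 0 0 1 0 0 0 0"
```

```text
clock: 4.53
tcp_pos: [584.8, -258.1, 64.9]
orientation: [0.136, 0.991, 0.0, -0.0]
force: [-0.4, -0.2, -0.0]
opening: 0.2
gripper_force: 0.0
clock: 4.78
tcp_pos: [584.8, -258.0, 63.9]
orientation: [0.135, 0.991, 0.0, -0.0]
force: [0.1, 0.5, 0.0]
opening: 0.6
gripper_force: 0.0
```

```bash
python3 - <<'E'
from h import *
c=capture('scene');cv2.imwrite('pics/s1.png',cv2.resize(c['img'][90:250,220:440],None,fx=3.6,fy=3.6,interpolation=2))
E
```

```text
(no output)
```

View pics/s1.png

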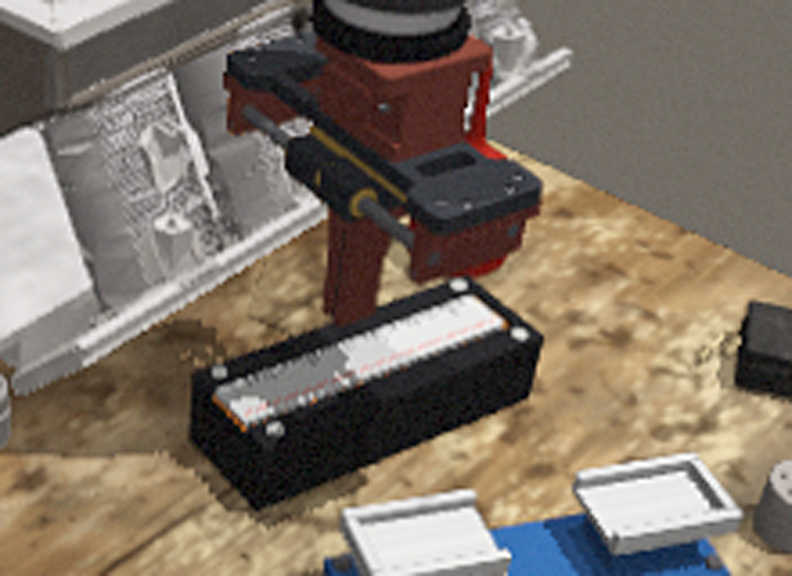

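```bash
python3 - <<'E'
from h import *
c=capture('scene');M=np.linalg.inv(c['cam_to_world'])
s=read_state()
for p in [s['tcp_pos'],s['tcp_pos']-[0,0,19],[585,-258,50],[585,-258,110],[511.5,-239,47]]:
    q=cv2.projectPoints(np.array([p],float),cv2.Rodrigues(M[:3,:3])[0],M[:3,3],K(c),np.array(c['dist']))[0].ravel();print(np.round(p),np.round(q),np.round((q-[220,90])*3.6))
st()
E
```

```text
[ 585. -258.   64.] [315. 184.] [343. 338.]
[ 585. -258.   45.] [314. 191.] [339. 365.]
[ 585 -258   50] [314. 189.] [340. 358.]
[ 585 -258  110] [318. 165.] [353. 270.]
[ 512. -239.   47.] [283. 203.] [227. 407.]
4.88 [ 584.8 -258.    64. ] F [ 0.1 -0.5  0.6] open 0.8 grip 0.0
```

```bash
python3 - <<'E'
from h import *
c=capture('scene');cv2.imwrite('pics/s2.png',cv2.resize(cv2.convertScaleAbs(c['img'][150:215,270:350],alpha=1.4,beta=30),None,fx=9,fy=9,interpolation=0))
E
```

```text
(no output)
```

View pics/s2.png

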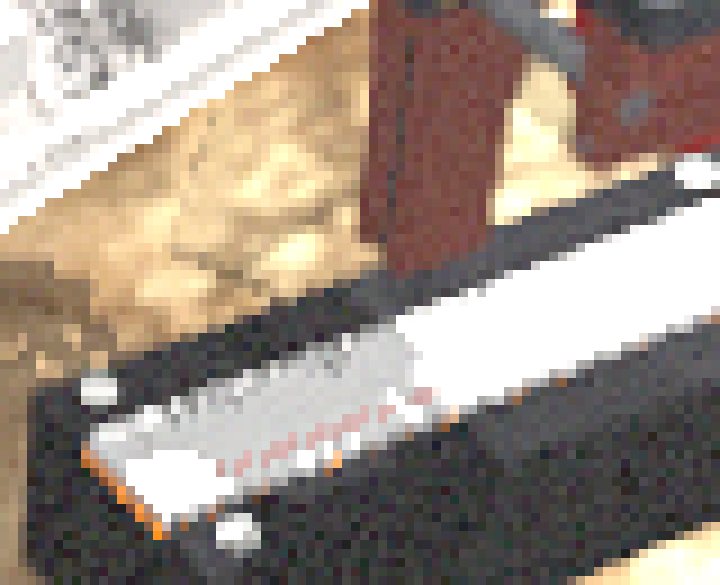

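The finger's lower edge is visible in the picture, about (318,178) px, floating clear of the bar. It is higher than nominal, so I'll descend in small steps and watch the force.

```bash
f(){ grep -E "tcp_pos|force: \["; }; python3 -m crank "0 0 1.5 0 0 0 0; 0 0 2 0 0 0 0"|f; python3 -m crank "0 0 2 0 0 0 0; 0 0 2 0 0 0 0"|f
```

```text
tcp_pos: [584.8, -258.0, 61.9]
force: [0.4, -0.2, 0.8]
tcp_pos: [584.7, -257.9, 59.8]
force: [0.2, 0.1, -0.4]
```

```bash
f(){ grep -E "tcp_pos|force: \["; }; python3 -m crank "0 0 2 0 0 0 0; 0 0 2 0 0 0 0"|f; python3 -m crank "0 0 2 0 0 0 0; 0 0 2 0 0 0 0"|f; python3 - <<'E'
from h import *
c=capture('scene');cv2.imwrite('pics/s3.png',cv2.resize(cv2.convertScaleAbs(c['img'][130:215,270:370],alpha=1.4,beta=30),None,fx=7,fy=7,interpolation=0))
c=capture('wrist');cv2.imwrite('pics/w3.png',c['img'])
E
```

```text
tcp_pos: [584.7, -258.0, 57.9]
force: [0.6, -0.1, 0.2]
tcp_pos: [584.8, -258.0, 55.9]
force: [-0.8, -0.1, -0.4]
```

View pics/s3.png

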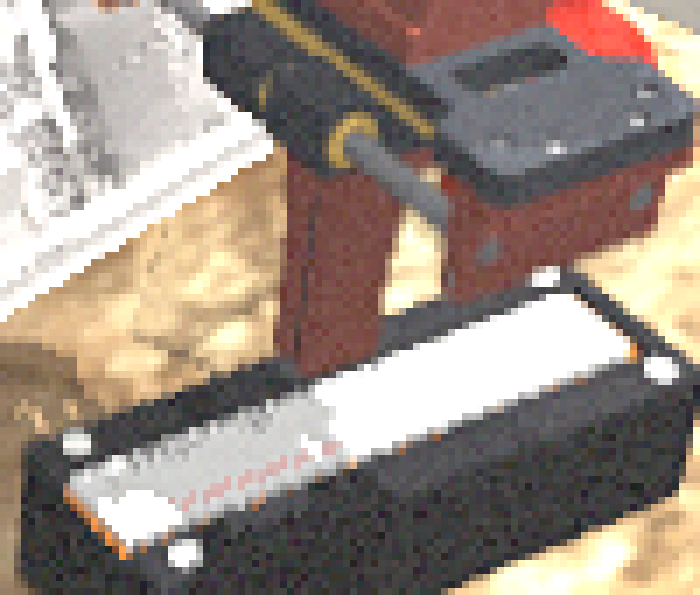

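```bash
python3 - <<'E'
from h import *
c=capture('wrist');M=np.linalg.inv(c['cam_to_world']);s=read_state()
im=c['img'].copy()
for dz,col in((0,(0,255,0)),(-19,(0,0,255)),(12,(255,0,0)),(61,(0,255,255))):
    p=s['tcp_pos']+R.from_quat(s['orientation']).apply([0,0,-dz])
    q=cv2.projectPoints(np.array([p],float),cv2.Rodrigues(M[:3,:3])[0],M[:3,3],K(c),np.array(c['dist']))[0].ravel();print(dz,q);cv2.drawMarker(im,tuple(int(v) for v in q),col,0,9,1)
cv2.imwrite('pics/w4.png',cv2.resize(im[60:360,120:400],None,fx=2.6,fy=2,interpolation=2))
print(c['cam_to_world'][:3,3])
E
```

```text
0 [255.06584142 212.91272236]
-19 [255.24268209 203.87874598]
12 [254.93607641 219.5489383 ]
61 [254.1811044  258.28060064]
[ 516.5188347  -237.47300335  236.79020797]
```

View pics/w4.png

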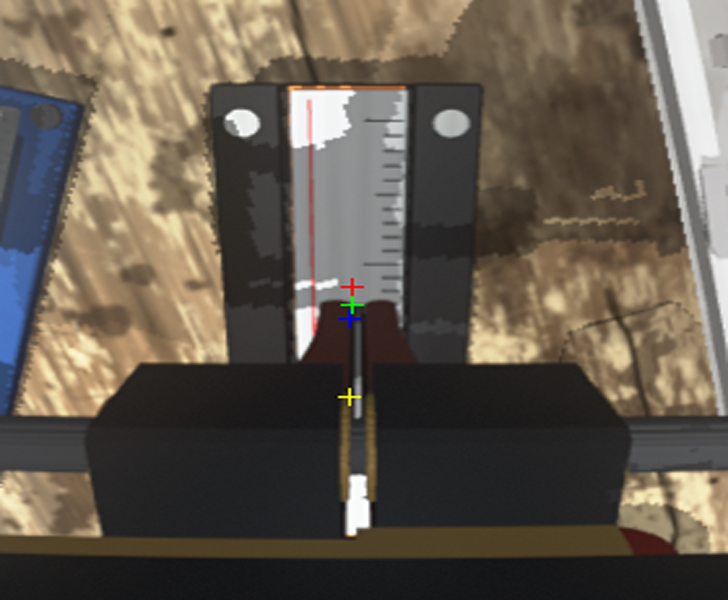

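The wrist view shows the fingertips over the bar's centreline, but well above it: they sit behind the marked TCP. Continuing down gently.

```bash
f(){ grep -E "tcp_pos|force: \["; }; python3 -m crank "0 0 2 0 0 0 0; 0 0 3 0 0 0 0; 0 0 3 0 0 0 0"|f; python3 -m crank "0 0 2 0 0 0 0; 0 0 2 0 0 0 0"|f; python3 -m crank "0 0 1.5 0 0 0 0; 0 0 1.5 0 0 0 0"|f
```

```text
tcp_pos: [584.8, -258.0, 52.9]
force: [-1.0, 0.6, 0.1]
tcp_pos: [584.7, -258.0, 50.8]
force: [0.7, 0.3, 0.4]
tcp_pos: [584.8, -258.0, 49.4]
force: [-0.3, 0.4, 0.5]
```

```bash
f(){ grep -E "tcp_pos|force: \["; }; python3 -m crank "0 0 1.5 0 0 0 0; 0 0 1.5 0 0 0 0"|f; python3 -m crank "0 0 1.5 0 0 0 0; 0 0 1.5 0 0 0 0"|f
```

```text
tcp_pos: [584.7, -258.0, 47.9]
force: [-0.6, -0.4, -0.6]
tcp_pos: [584.8, -258.0, 46.4]
force: [-0.5, 0.0, 0.2]
```

```bash
python3 - <<'E'
from h import *
c=capture('scene');M=np.linalg.inv(c['cam_to_world']);s=read_state()
hsv=cv2.cvtColor(c['img'],cv2.COLOR_BGR2HSV).astype(int)
m=((hsv[...,0]<8)|(hsv[...,0]>172))&(hsv[...,1]>70)&(hsv[...,2]<140)
for col in range(308,328,2):
    r=np.where(m[150:215,col])[0]+150;print(col,r.min() if len(r) else None,r.max() if len(r) else None,end=' | ')
print()
for z in(50,55,60,65,70):
  for a,b in((10,13),(10,-13),(-10,-13)):
    t=R.from_quat(s['orientation']).apply([a,b,0]);p=[s['tcp_pos'][0]+t[0],s['tcp_pos'][1]+t[1],z]
    print(z,a,b,np.round(cv2.projectPoints(np.array([p],float),cv2.Rodrigues(M[:3,:3])[0],M[:3,3],K(c),np.array(c['dist']))[0].ravel(),1),end=' ')
  print()
E
```

```text
308 181 183 | 310 158 184 | 312 158 185 | 314 160 186 | 316 160 185 | 318 159 210 | 320 159 184 | 322 160 183 | 324 163 176 | 326 None None | 
50 10 13 [306.5 187.4] 50 10 -13 [314.3 194.7] 50 -10 -13 [322.4 191.6] 
55 10 13 [306.7 185.5] 55 10 -13 [314.6 192.7] 55 -10 -13 [322.7 189.6] 
60 10 13 [307.  183.5] 60 10 -13 [314.9 190.7] 60 -10 -13 [323.  187.6] 
65 10 13 [307.3 181.5] 65 10 -13 [315.1 188.7] 65 -10 -13 [323.3 185.6] 
70 10 13 [307.5 179.5] 70 10 -13 [315.4 186.7] 70 -10 -13 [323.6 183.6]
```

```bash
f(){ grep -E "tcp_pos|force: \["; }; python3 -m crank "0 0 2 0 0 0 0; 0 0 4 0 0 0 0; 0 0 4 0 0 0 0"|f; python3 -m crank "0 0 1.5 0 0 0 0; 0 0 3 0 0 0 0; 0 0 3 0 0 0 0"|f; python3 -m crank "0 0 1.5 0 0 0 0; 0 0 1.5 0 0 0 0"|f;python3 -m crank "0 0 1.5 0 0 0 0; 0 0 1.5 0 0 0 0"|f
```

```text
tcp_pos: [584.7, -258.0, 42.3]
force: [-0.0, -0.0, -0.2]
tcp_pos: [584.7, -258.0, 39.4]
force: [0.1, -0.1, 0.7]
tcp_pos: [584.8, -258.0, 37.9]
force: [1.1, 0.0, 0.0]
tcp_pos: [584.8, -258.0, 36.4]
force: [-0.2, 0.0, 0.2]
```

```bash
f(){ grep -E "tcp_pos|force: \["; }; python3 -m crank "0 0 1.5 0 0 0 0; 0 0 1.5 0 0 0 0"|f; python3 -m crank "0 0 1.5 0 0 0 0; 0 0 1.5 0 0 0 0"|f;python3 -m crank "0 0 1 0 0 0 0; 0 0 1 0 0 0 0"|f
```

```text
tcp_pos: [584.7, -258.0, 34.9]
force: [-0.3, -0.6, -0.1]
tcp_pos: [584.8, -258.0, 33.4]
force: [0.3, -0.6, -0.6]
tcp_pos: [584.9, -258.1, 32.9]
force: [-1.1, 0.8, 4.3]
```

Contact at TCP z ≈ 33, so when closed the tips sit about 17 mm behind the TCP. Now press a bit more and drag.

```bash
f(){ grep -E "tcp_pos|force: \["; }; python3 -m crank "0 0 0.4 0 0 0 0; 4 0 0.4 0 0 0 0; 10 0 0.4 0 0 0 0; 15 0 0.4 0 0 0 0; 15 0 0.4 0 0 0 0"|f; python3 - <<'E'
from h import *
c=capture('top');hsv=cv2.cvtColor(c['img'],cv2.COLOR_BGR2HSV);V=hsv[...,2];S=hsv[...,1]
b=np.zeros(V.shape,bool);b[95:215,272:335]=1
w=px2w(c,np.argwhere(b&(V>150)&(S<50))[:,::-1],50);print('min along', (w[:,:2]-[511.5,-239])@[.963,-.269]@np.eye(1) if 0 else np.percentile((w[:,:2]-[511.5,-239])@np.array([.963,-.269]),[0,1,99,100]))
E
```

```text
tcp_pos: [570.6, -254.3, 32.8]
force: [-0.4, -0.2, 7.0]
min along [-14.95547403  -6.57303293 216.66852822 223.80385928]
```

```bash
f(){ grep -E "tcp_pos|force: \["; }; python3 -m crank "5 0 0 0 0 0 0; 11 0 0 0 0 0 0; 17 0 0 0 0 0 0; 23 0 0 0 0 0 0; 29 0 0 0 0 0 0; 35 0 0 0 0 0 0; 40 0 0 0 0 0 0; 40 0 0 0 0 0 0"|f; python3 - <<'E'
from h import *
c=capture('wrist');cv2.imwrite('pics/w5.png',c['img']);st()
E
```

```text
tcp_pos: [532.1, -243.6, 32.8]
force: [-0.0, 0.3, 7.3]
11.22 [ 532.1 -243.6   32.8] F [-0.8 -0.5  7.6] open 0.5 grip 3.9
```

View pics/w5.png

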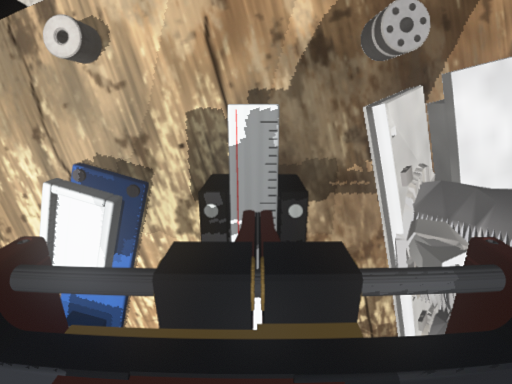

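Wrist: bar end at row 104 (cols 229–279), block face at row ~176, and the fingertip front edge at (258,211). The bar overhangs well and is still level.

```bash
python3 - <<'E'
from h import *
c=capture('wrist');s=read_state();r=R.from_quat(s['orientation'])
for n,p,z in(('barend',(253.5,104),50),('faceL',(214,176),49),('faceR',(293,176),49),('tipfront',(258,211),50),('edgeL',(229,150),50),('edgeR',(279,150),50)):
    w=px2w(c,[p],z)[0];print(n,np.round(w,1),'tool',np.round(r.inv().apply(w-s['tcp_pos']),1))
E
```

```text
barend [ 460.6 -224.3   50. ] tool [ 74.   -0.6 -17.3]
faceL [ 495.5 -259.7   49. ] tool [ 30.9 -25.4 -16.2]
faceR [ 508.7 -212.4   49. ] tool [ 30.9  23.7 -16.2]
tipfront [ 524.8 -239.5   50. ] tool [  8.1   2.  -17.2]
edgeL [ 482.4 -245.8   50. ] tool [ 47.3 -15.5 -17.2]
edgeR [ 490.5 -216.8   50. ] tool [ 47.3  14.6 -17.2]
```

```bash
f(){ grep -E "tcp_pos|force: \[|opening"; }; python3 -m crank "0 0 -15 0 0 0 0; 0 0 -30 0 0 0 60; 43 -0.5 -30 0 0 0 60; 43 -0.5 -30 0 0 0 60; 43 -0.5 -30 0 0 0 60; 43 -0.5 -30 0 0 0 60; 43 -0.5 -12 0 0 0 60; 43 -0.5 0 0 0 0 60; 43 -0.5 6 0 0 0 60; 43 -0.5 6 0 0 0 60"|f; python3 - <<'E'
from h import *
c=capture('wrist');cv2.imwrite('pics/w6.png',c['img'])
c2=capture('top');im=c2['img'][90:270,230:370]
a=cv2.resize(im,None,fx=2.8,fy=2.8);b=cv2.resize(c['img'][60:300,110:400],None,fx=1.38,fy=2.1)
cv2.imwrite('pics/x6.png',np.hstack([a,b[:a.shape[0]]]) )
E
```

```text
tcp_pos: [489.8, -232.2, 25.4]
force: [-0.4, 0.2, 0.4]
opening: 59.9
```

```bash
python3 -m crank "0 0 0 0 0 0 15; 0 0 0 0 0 0 15; 0 0 0 0 0 0 15; 0 0 0 0 0 0 15; 0 0 0 0 0 0 15; 0 0 0 0 0 0 15"; python3 -m crank "0 0 -3 0 0 0 15; 0 0 -6 0 0 0 15; 0 0 -10 0 0 0 15; 0 0 -15 0 0 0 15; 0 0 -15 0 0 0 15"
```

```text
clock: 13.38
tcp_pos: [490.4, -232.3, 26.3]
orientation: [0.136, 0.991, -0.0, 0.0]
force: [-0.4, -0.2, 1.3]
opening: 29.8
gripper_force: 29.9
clock: 14.0
tcp_pos: [490.7, -232.3, 41.6]
orientation: [0.135, 0.991, -0.0, 0.0]
force: [0.2, 0.6, -0.4]
opening: 29.9
gripper_force: 29.9
```

```bash
python3 -m crank "0 0 -20 0 0 0 15; 0 0 -40 0 0 0 15; 0 0 -55 0 0 0 15; 0 0 -55 0 0 0 15";  python3 -c "
from h import *
st();goto([432,-196,50],0);goto([432,-196,-13],0)"
```

```text
clock: 14.5
tcp_pos: [491.1, -232.4, 97.0]
orientation: [0.135, 0.991, -0.0, 0.001]
force: [-0.1, 0.1, -1.3]
opening: 29.4
gripper_force: 29.9
14.5 [ 491.1 -232.4   97. ] F [-0.1  0.1 -1.3] open 29.4 grip 29.9
shift [66.8 19.2 46.9] turn [0.002 0.002 1.299] [-0.002  0.002 -1.842] j7 1.95
shift [ 66.9  19.2 109.9] turn [0.002 0.002 1.299] [-0.002  0.002 -1.842] j7 1.95
```

```bash
python3 -m crank "15 4 0 0 0 0.17 15; 30 8 0 0 0 0.35 15; 45 12 0 0 0 0.52 15; 60 16 0 0 0 0.7 15; 67 19 0 0 0 0.87 15; 67 19 0 0 0 1.05 15; 67 19 0 0 0 1.2 15; 67 19 0 0 0 1.3 15; 67 19 20 0 0 1.3 15; 67 19 40 0 0 1.3 15; 67 19 60 0 0 1.3 15; 67 19 60 0 0 1.3 15"; python3 - <<'E'
from h import *
st();c=capture('top');hsv=cv2.cvtColor(c['img'],cv2.COLOR_BGR2HSV).astype(int)
b=np.zeros(c['img'].shape[:2],bool);b[200:245,270:345]=1
print(rect(c,b&(hsv[...,2]>140)&(hsv[...,1]<60),40)); goto([432,-196,-10],0)
cv2.imwrite('pics/t7.png',c['img'])
c=capture('scene');cv2.imwrite('pics/s7.png',c['img'])
E
```

```text
clock: 16.0
tcp_pos: [429.5, -195.6, 34.8]
orientation: [0.708, 0.707, -0.001, -0.001]
force: [-0.0, 0.4, -0.7]
opening: 28.9
gripper_force: 29.9
16.0 [ 429.5 -195.6   34.8] F [-0.   0.4 -0.7] open 28.9 grip 29.9
[(array([ 419.8, -267. ,  159.6,   99.7]), 88.9, np.int32(1457), array([301., 217.])), (array([ 380.4, -331.7,   25.4,   24.2]), 43.5, np.int32(101), array([334., 239.]))]
shift [-0.1  2.  45.6] turn [-0.002 -0.    -0.001] [-0.00e+00  3.00e-03  3.14e+00] j7 0.95
```

```bash
f(){ grep -E "tcp_pos|force: \["; }; python3 -m crank "0 2 12 0 0 0 15; 0 2 24 0 0 0 15; 0 2 36 0 0 0 15; 0 2 42 0 0 0 15; 0 2 42 0 0 0 15"|f; python3 -m crank "0 0 3 0 0 0 15; 0 0 3 0 0 0 15"|f;python3 -m crank "0 0 2 0 0 0 15; 0 0 2 0 0 0 15"|f
```

```text
tcp_pos: [432.4, -196.0, -6.3]
force: [0.2, 0.0, -0.7]
tcp_pos: [432.9, -195.9, -8.8]
force: [0.0, 0.1, -1.0]
tcp_pos: [432.9, -195.9, -10.9]
force: [0.8, 0.1, -0.1]
```

```bash
f(){ grep -E "tcp_pos|force: \["; }; python3 -m crank "0 0 1.5 0 0 0 15; 0 0 1.5 0 0 0 15"|f; python3 -m crank "0 0 1.5 0 0 0 15; 0 0 1.5 0 0 0 15"|f;python3 -m crank "0 0 1 0 0 0 15; 0 0 1 0 0 0 15"|f
```

```text
tcp_pos: [432.8, -195.9, -12.4]
force: [0.5, -0.3, -0.7]
tcp_pos: [432.8, -195.9, -14.0]
force: [0.3, -0.2, -1.1]
tcp_pos: [432.8, -195.9, -14.9]
force: [-0.1, 0.2, -0.5]
```

```bash
f(){ grep -E "tcp_pos|force: \[|opening"; }; python3 -m crank "0 0 0.8 0 0 0 15; 0 0 0.8 0 0 0 15"|f;  python3 -m crank "0 0 0.8 0 0 0 15; 0 0 0.8 0 0 0 15"|f
```

```text
tcp_pos: [432.9, -195.9, -15.7]
force: [-0.1, 0.6, -1.5]
opening: 29.5
tcp_pos: [432.9, -195.9, -16.5]
force: [-0.2, 0.1, -0.5]
opening: 29.7
```

Tips are about 0.5 mm off the bench. Release, rise and measure where it lies.

```bash
python3 -m crank "0 0 0 0 0 0 36; 0 0 0 0 0 0 50; 0 0 0 0 0 0 60; 0 0 -3 0 0 0 60; 0 0 -25 0 0 0 60; 0 0 -60 0 0 0 60; -40 0 -100 0 0 0 60; -59 0 -140 0 0 0 60; -59 0 -140 0 0 0 60"; python3 - <<'E'
from h import *
st();c=capture('wrist');hsv=cv2.cvtColor(c['img'],cv2.COLOR_BGR2HSV).astype(int)
print(rect(c,(hsv[...,2]>135)&(hsv[...,1]<45),5))
t=capture('top');h2=cv2.cvtColor(t['img'],cv2.COLOR_BGR2HSV).astype(int)
b=np.zeros(h2.shape[:2],bool);b[195:245,255:345]=1
print(rect(t,b&(h2[...,2]>140)&(h2[...,1]<60),5))
a=cv2.resize(c['img'],(400,300));d=cv2.resize(t['img'][80:280,190:410],(400,364))[:300]
s=capture('scene')['img'];e=cv2.resize(s[90:330,160:480],(400,300))
cv2.imwrite('pics/x8.png',np.vstack([np.hstack([a,d]),np.hstack([e,e*0])]))
E
```

```text
clock: 19.6
tcp_pos: [434.2, -257.5, 126.2]
orientation: [0.708, 0.706, 0.001, 0.003]
force: [0.5, 0.2, -0.3]
opening: 59.7
gripper_force: 0.0
19.6 [ 434.2 -257.5  126.2] F [ 0.5  0.2 -0.3] open 59.7 grip 0.0
[(array([332.5, -78.1,  26.4,   4.7]), -2.1, np.int32(129), array([153.,   2.])), (array([524.8, -85. ,  94.7,  17.2]), 1.5, np.int32(1409), array([342.,   7.])), (array([ 600.8, -118.2,  242.3,   94. ]), 2.5, np.int32(11917), array([409.,  54.])), (array([704.7, -74.6,  17.5,   8.7]), -82.3, np.int32(100), array([508.,   9.])), (array([ 439.4, -116.4,   34.4,   32.7]), 89.9, np.int32(815), array([259.,  41.])), (array([ 157.9, -136.5,   47. ,    7.6]), 78.8, np.int32(186), array([ 2., 76.])), (array([ 231.7, -262.7,  227.6,  218.8]), -0.6, np.int32(23170), array([ 90., 166.])), (array([ 433.8, -251.9,  181.5,   30.5]), 88.9, np.int32(4213), array([254., 164.])), (array([ 547.5, -221.6,   11.7,   10.7]), -42.3, np.int32(95), array([356., 144.])), (array([ 730.5, -236.8,   21.2,   10. ]), 13.9, np.int32(60), array([506., 158.])), (array([ 739.9, -275.4,   11.6,   10.3]), -0.6, np.int32(65), array([503., 189.])), (array([ 530.2, -282.8,   12.6,   10.7]), -43.9, np.int32(86), array([337., 196.])), (array([ 113.1, -312. ,   38.6,    5.7]), 73.6, np.int32(95), array([  1., 218.])), (array([ 525.6, -313.9,   24.3,    8.9]), -18.5, np.int32(61), array([332., 220.])), (array([ 385.7, -345.2,   28.4,   15.9]), 73.7, np.int32(194), array([215., 245.])), (array([ 498. , -369. ,   19.2,   18.7]), -0.9, np.int32(130), array([306., 263.])), (array([ 512.4, -430. ,   34.8,   14.5]), -1.3, np.int32(135), array([315., 302.]))]
[(array([ 427.3, -258.6,  211.9,  115.8]), 88.9, np.int32(3215), array([307., 223.]))]
```

View pics/x8.png

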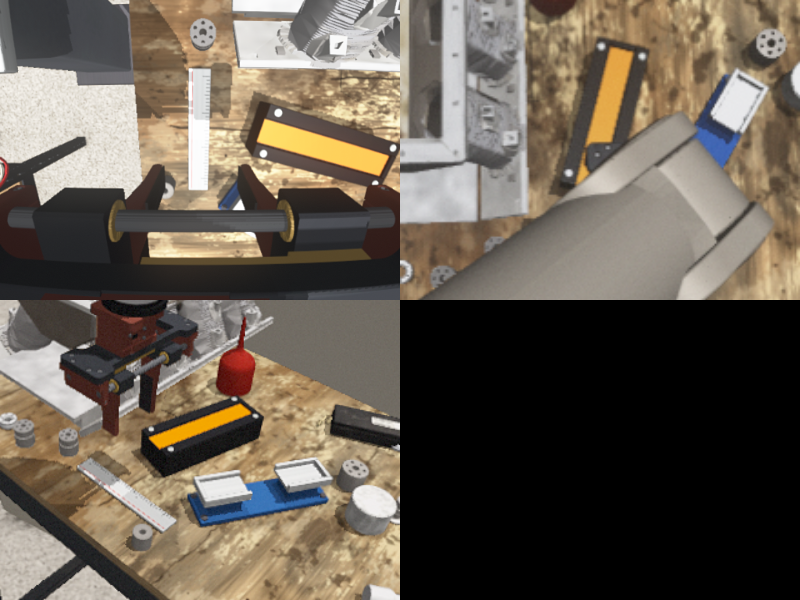

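The composite shows the bar lying flat and whole on the free bench, with bush, rotors, block and rest undisturbed. Grip it by the middle.

```bash
python3 -c "
from h import *
goto([433.8,-252.5,-16.5],-1.1)"
```

```text
shift [  1.1   1.6 139.2] turn [-0.001 -0.001  0.019] [ 2.000e-03 -2.000e-03 -3.123e+00] j7 0.92
```

```bash
f(){ grep -E "tcp_pos|force: \[|opening|orient"; }; python3 -m crank "1 1 40 0 0 0.02 60; 1 1 80 0 0 0.02 60; 1 1 115 0 0 0.02 60; 1 1 132 0 0 0.02 60; 1 1 132 0 0 0.02 60;1 1 132 0 0 0.02 60"|f;python3 -c "
from h import *
goto([433.8,-252.5,-16.3],-1.1)"
```

```text
tcp_pos: [434.3, -254.3, -7.7]
orientation: [0.715, 0.7, 0.0, 0.001]
force: [-0.0, -0.7, 0.3]
opening: 60.0
shift [ 1.8 -0.5  8.6] turn [ 0.001  0.    -0.002] [ 1.00e-03 -1.00e-03  3.14e+00] j7 1.1
```

```bash
f(){ grep -E "tcp_pos|force|opening|orient"; }; python3 -m crank "2 -0.5 4 0 0 0 60; 2 -0.5 8 0 0 0 60; 2 -0.5 8.5 0 0 0 60; 2 -0.5 8.5 0 0 0 60"|f; python3 -m crank "0 0 0 0 0 0 15; 0 0 0 0 0 0 15; 0 0 0 0 0 0 15; 0 0 0 0 0 0 15; 0 0 0 0 0 0 15"|f;python3 -m crank "0 0 -3 0 0 0 15; 0 0 -20 0 0 0 15; 0 0 -50 0 0 0 15; 0 0 -90 0 0 0 15; 0 0 -120 0 0 0 15; 0 0 -120 0 0 0 15; 0 0 -120 0 0 0 15; 0 0 -120 0 0 0 15"|f; python3 - <<'E'
from h import *
st();c=capture('wrist');hsv=cv2.cvtColor(c['img'],cv2.COLOR_BGR2HSV).astype(int);cv2.imwrite('pics/w9.png',c['img'])
s=read_state();r=R.from_quat(s['orientation'])
b=(hsv[...,2]>135)&(hsv[...,1]<45);b[:,:225]=0;b[:,290:]=0
print(rect(c,b,s['tcp_pos'][2]+22))
goto([566,-404.7,100],58);
E
```

```text
tcp_pos: [433.4, -251.9, -16.9]
orientation: [0.714, 0.7, 0.0, 0.0]
force: [0.4, 0.6, 0.0]
opening: 60.0
gripper_force: 0.0
tcp_pos: [433.3, -251.9, -16.9]
orientation: [0.714, 0.7, -0.0, -0.0]
force: [-0.9, 0.4, 1.6]
opening: 29.3
gripper_force: 30.0
tcp_pos: [432.6, -251.5, 102.0]
orientation: [0.714, 0.7, -0.0, -0.001]
force: [0.1, -1.0, -0.8]
opening: 28.9
gripper_force: 30.0
22.62 [ 432.6 -251.5  102. ] F [ 0.1 -1.  -0.8] open 28.9 grip 30.0
[(array([ 438. , -142.8,   19.6,   19.3]), 88.8, np.int32(979), array([260.,  42.])), (array([ 435.3, -220.6,  117.4,   30.6]), 88.6, np.int32(8997), array([257., 170.])), (array([ 420.4, -316. ,   27.9,    4.7]), 89.1, np.int32(221), array([239., 313.])), (array([ 438.3, -316.3,   29.1,   27.9]), -1.3, np.int32(1171), array([261., 313.]))]
shift [-150.2  136.5    1.8] turn [-1.000e-03 -1.000e-03 -1.033e+00] [-1.000e-03  2.000e-03  2.108e+00] j7 0.93
```

Bar is held centred (90 mm from its end). Now a refined fit of the rest's cups from the saved, unobstructed top and scene pictures.

```bash
cat > fit.py <<'E'
from h import *
from scipy.optimize import minimize
from scipy.ndimage import binary_fill_holes
def mask(im,box):
    hsv=cv2.cvtColor(im,cv2.COLOR_BGR2HSV).astype(int);m=np.zeros(im.shape[:2],bool);x0,y0,x1,y1=box
    m[y0:y1,x0:x1]=((hsv[...,2]>120)&(hsv[...,1]<60))[y0:y1,x0:x1]
    n,l,s,_=cv2.connectedComponentsWithStats(m.astype(np.uint8))
    keep=np.isin(l,[i for i in range(1,n) if s[i,4]>150])
    return cv2.GaussianBlur(binary_fill_holes(cv2.morphologyEx(keep.astype(np.uint8),3,np.ones((3,3)))).astype(np.float32),(0,0),.7)
def render(c,p,U=4):
    x,y,a,L,W,z0=p;M=np.linalg.inv(c['cam_to_world']);out=np.zeros((384*U,512*U),np.uint8)
    ca,sa=np.cos(a),np.sin(a)
    for s in(-1,1):
        q=np.array([[x+ca*u-sa*v,y+sa*u+ca*v,z] for u in(s*29,s*(29+L)) for v in(-W/2,W/2) for z in(z0,40)]
          +[[x+ca*u-sa*v,y+sa*u+ca*v,48] for u in(s*29,s*(29+L)) for v in(-W/2,W/2)])
        uv=cv2.projectPoints(q,cv2.Rodrigues(M[:3,:3])[0],M[:3,3],K(c),np.array(c['dist']))[0].reshape(-1,2)
        cv2.fillConvexPoly(out,cv2.convexHull(np.round((uv+.5)*U*16).astype(np.int32)),255,cv2.LINE_AA,4)
    return cv2.GaussianBlur(cv2.resize(out,(512,384),interpolation=cv2.INTER_AREA).astype(np.float32)/255,(0,0),.7)
def run(views,p0=(565,-405,-.558,70,50,37)):
    f=lambda p:sum(((render(c,p)-m)**2).sum() for c,m in views)
    S=np.eye(6)*[6,6,.05,4,3,3];p=np.array(p0,float)
    for k in range(2):
        r=minimize(f,p,method='Nelder-Mead',options=dict(initial_simplex=np.vstack([p,p+S/(k+1)]),maxfev=400));p=r.x
    return np.round(p,3),round(r.fun,1)
E
python3 - <<'E'
from fit import *
ct,cs=capture('top'),capture('scene')
T=(ct,mask(cv2.imread('pics/top0.png'),(328,112,395,206)));S=(cs,mask(cv2.imread('pics/scene0.png'),(310,212,430,266)))
print(T[1].sum(),S[1].sum())
for n,v in(('top',[T]),('scene',[S]),('both',[T,S])):print(n,run(v))
E
```

```text
1338.0 1744.9999
top (array([ 563.199, -404.418,   -0.564,   70.335,   48.716,   40.844]), np.float64(16.8))
scene (array([ 5.64095e+02, -4.03602e+02, -5.49000e-01,  6.91880e+01,
        4.92020e+01,  4.09870e+01]), np.float64(77.1))
both (array([ 5.63618e+02, -4.04038e+02, -5.59000e-01,  6.97380e+01,
        4.92350e+01,  4.17330e+01]), np.float64(105.8))
```

Both views agree: seat at (563.7, -404), axis -32°. Move to hover above it.

```bash
python3 -c "
from h import *
goto([564.2,-404.1,100],58)"; f(){ grep -E "tcp_pos|force|opening|orient"; }; python3 -m crank "-20 20 0 0 0 -0.16 15; -45 40 0 0 0 -0.33 15; -70 60 0 0 0 -0.5 15; -95 85 0 0 0 -0.67 15; -120 110 0 0 0 -0.84 15; -140 130 0 0 0 -1 15; -148 136 0 0 0 -1.033 15; -148 136 0 0 0 -1.033 15; -148 136 15 0 0 -1.033 15; -148 136 30 0 0 -1.033 15; -148 136 40 0 0 -1.033 15; -148 136 40 0 0 -1.033 15"|f; python3 - <<'E'
from fit import *
st();c=capture('wrist');cv2.imwrite('pics/w10.png',c['img']);s=read_state()
goto([564.2,-404.1,30],58)
hsv=cv2.cvtColor(c['img'],cv2.COLOR_BGR2HSV).astype(int)
b=(hsv[...,2]>135)&(hsv[...,1]<45);b[:,:200]=0;b[:,310:]=0
print(rect(c,b,s['tcp_pos'][2]+22))
# projected cup outline: predicted rows/cols of the near cup
M=np.linalg.inv(c['cam_to_world']);a=np.radians(-32);e=np.array([np.cos(a),np.sin(a)]);n=np.array([-e[1],e[0]])
for u,v,z in((-99,-24.5,48),(-99,24.5,48),(-29,-24.5,48),(-29,24.5,48),(-94,-18.5,40),(-94,18.5,40)):
    q=np.r_[np.array([564.2,-404.1])+u*e+v*n,z];print(u,v,z,np.round(cv2.projectPoints(q[None],cv2.Rodrigues(M[:3,:3])[0],M[:3,3],K(c),np.array(c['dist']))[0].ravel(),1))
E
```

```text
shift [-149.5  134.5    2.2] turn [-1.000e-03 -1.000e-03 -1.034e+00] [-1.000e-03  1.000e-03  2.108e+00] j7 0.93
tcp_pos: [565.5, -401.9, 61.6]
orientation: [0.276, 0.961, 0.0, -0.001]
force: [0.1, 0.8, -0.8]
opening: 29.2
gripper_force: 30.0
24.27 [ 565.5 -401.9   61.6] F [ 0.1  0.8 -0.8] open 29.2 grip 30.0
shift [ 0.5 -2.3 32.5] turn [-0.    -0.001 -0.   ] [-2.000e-03  0.000e+00  3.141e+00] j7 1.9
[(array([ 538.3, -384.9,  123.6,   40. ]), -32.3, np.int32(11078), array([256., 159.])), (array([ 613.9, -449.5,   27.8,   11.8]), -33.0, np.int32(419), array([235., 310.])), (array([ 625.1, -431.8,   27.7,   27.6]), -32.1, np.int32(1253), array([263., 313.]))]
-99 -24.5 48 [213.8  67.5]
-99 24.5 48 [287.   67.3]
-29 -24.5 48 [217.5 169.5]
-29 24.5 48 [284.6 169.5]
-94 -18.5 40 [224.3  76.6]
-94 18.5 40 [277.1  76.5]
```

```bash
python3 - <<'E'
from h import *
im=cv2.imread('pics/w10.png');g=cv2.cvtColor(im,cv2.COLOR_BGR2HSV)
for r in (90,120,145): print(r,[f"{x}:{g[r,x,2]}/{g[r,x,1]}" for x in range(204,300,2)])
for k in (220,256,282): print('col',k,[f"{y}:{g[y,k,2]}/{g[y,k,1]}" for y in range(54,96,2)])
E
```

```text
90 ['204:110/70', '206:124/74', '208:127/74', '210:82/65', '212:95/72', '214:171/78', '216:192/81', '218:142/9', '220:254/1', '222:252/1', '224:253/0', '226:228/2', '228:171/3', '230:244/2', '232:254/0', '234:254/1', '236:179/4', '238:171/18', '240:178/73', '242:177/6', '244:177/4', '246:176/3', '248:173/4', '250:172/4', '252:174/3', '254:176/4', '256:175/4', '258:176/4', '260:175/6', '262:172/3', '264:170/5', '266:170/3', '268:173/3', '270:176/4', '272:176/4', '274:175/4', '276:175/3', '278:175/4', '280:174/4', '282:168/3', '284:171/6', '286:221/3', '288:213/5', '290:152/34', '292:127/60', '294:141/72', '296:127/74', '298:141/72']
120 ['204:95/70', '206:88/72', '208:88/72', '210:89/72', '212:101/73', '214:109/73', '216:102/70', '218:85/54', '220:148/3', '222:163/3', '224:167/3', '226:154/3', '228:108/0', '230:161/2', '232:161/3', '234:174/4', '236:172/4', '238:169/17', '240:179/103', '242:176/7', '244:176/4', '246:176/4', '248:171/3', '250:170/3', '252:171/3', '254:174/6', '256:175/6', '258:174/4', '260:173/4', '262:171/4', '264:169/6', '266:169/5', '268:173/4', '270:175/6', '272:17
[... 923 characters left out ...]
, '68:233/3', '70:252/1', '72:252/1', '74:252/1', '76:252/1', '78:252/1', '80:253/1', '82:253/0', '84:253/0', '86:254/1', '88:254/1', '90:254/1', '92:254/1', '94:254/1']
col 256 ['54:176/70', '56:166/71', '58:119/69', '60:97/66', '62:97/66', '64:93/63', '66:90/62', '68:158/3', '70:175/6', '72:168/3', '74:155/3', '76:109/2', '78:132/4', '80:151/3', '82:177/4', '84:177/6', '86:176/4', '88:176/4', '90:175/4', '92:176/4', '94:176/4']
col 282 ['54:89/77', '56:90/79', '58:101/78', '60:126/77', '62:136/75', '64:124/72', '66:117/72', '68:121/34', '70:145/4', '72:143/4', '74:139/4', '76:143/4', '78:146/3', '80:137/4', '82:170/5', '84:169/5', '86:169/5', '88:168/5', '90:168/3', '92:169/5', '94:168/3']
```

```bash
python3 - <<'E'
from h import *
c=capture('wrist');s=read_state();r=R.from_quat(s['orientation']);M=np.linalg.inv(c['cam_to_world'])
print(s['tcp_pos'])
for x in(88,70,50,40,35):
    q=[cv2.projectPoints((s['tcp_pos']+r.apply([x,v,-22]))[None],cv2.Rodrigues(M[:3,:3])[0],M[:3,3],K(c),np.array(c['dist']))[0].ravel().round(1) for v in(-15,15)];print('bar top edge pred',x,*q)
t=lambda px,z:np.round(r.inv().apply(px2w(c,[px],z)[0]-s['tcp_pos']),1)
print('cupL,R',t((217.5,90),48),t((290,90),48),t((220.5,145),48),t((289,145),48),'end',t((256,67.5),48),'barend',t((256,80.5),84))
g=c['img'].mean(2)
k=cv2.Sobel(cv2.GaussianBlur(g,(0,0),.8),cv2.CV_64F,1,0)
for y in(88,100,110,120,130,140): print(y,[(x,int(k[y,x])) for x in range(212,296) if abs(k[y,x])>30 and abs(k[y,x])>=max(abs(k[y,x-1]),abs(k[y,x+1]))])
E
```

```text
[ 566.21157126 -402.84887397   63.08483764]
bar top edge pred 88 [226.   79.4] [280.6  79.3]
bar top edge pred 70 [226.8 112.9] [280.  112.9]
bar top edge pred 50 [227.8 148.2] [279.3 148.2]
bar top edge pred 40 [228.2 165.1] [279. 165.]
bar top edge pred 35 [228.5 173.3] [278.8 173.3]
cupL,R [ 84.8 -25.   15.1] [84.8 24.6 15.1] [ 47.1 -24.1  15.1] [47.1 24.9 15.1] end [99.3  1.3 15.1] barend [ 87.5   1.5 -20.9]
88 [(213, 192), (219, 307), (226, -297), (229, 260), (237, -243), (241, 111), (285, 154), (290, -316), (293, 39)]
100 [(214, -65), (219, 508), (227, -242), (229, 180), (231, -191), (238, -126), (241, 126), (264, -48), (284, 202), (290, -303), (293, 97)]
110 [(219, 533), (227, -317), (232, 68), (238, -118), (241, 121), (284, 191), (289, -306), (292, 35)]
120 [(220, 210), (227, -140), (229, 98), (232, 88), (238, -114), (241, 123), (284, 158), (289, -292), (295, -73)]
130 [(212, -50), (220, 191), (227, -132), (230, 88), (232, 74), (238, -97), (241, 121), (280, 82), (284, 84), (289, -275), (292, 93)]
140 [(214, 35), (220, 188), (227, -122), (230, 113), (233, 56), (239, -94), (241, 112), (278, 141), (282, -62), (284, 62), (288, -328), (292, 52)]
```

Relative to the bar, both estimates say the cups sit about 2.3 mm toward −y and 1.5 mm toward +x (tool axes). Correct and lower.

```bash
f(){ grep -E "tcp_pos|force: \["; }; python3 -m crank "1.5 -2.3 10 0 0 0 15; 1.5 -2.3 20 0 0 0 15; 1.5 -2.3 28 0 0 0 15; 1.5 -2.3 28 0 0 0 15; 1.5 -2.3 28 0 0 0 15"|f; python3 -m crank "0 0 2 0 0 0 15; 0 0 4 0 0 0 15; 0 0 4 0 0 0 15"|f; python3 -m crank "0 0 2 0 0 0 15; 0 0 2 0 0 0 15"|f; python3 -c "
from h import *
goto([564.2,-404.1,23],58)"
```

```text
tcp_pos: [563.8, -404.0, 35.1]
force: [-0.1, -0.3, -1.0]
tcp_pos: [563.7, -403.8, 30.9]
force: [0.1, 0.4, -2.1]
tcp_pos: [563.6, -403.8, 28.8]
force: [-0.3, -0.2, -1.7]
shift [-0.7  0.   5.8] turn [ 0. -0. -0.] [-1.000e-03 -0.000e+00  3.141e+00] j7 1.92
```

```bash
f(){ grep -E "tcp_pos|force: \["; }; python3 -m crank "0 0 1.5 0 0 0 15; 0 0 2 0 0 0 15; 0 0 2 0 0 0 15"|f; python3 -m crank "0 0 1.5 0 0 0 15; 0 0 1.5 0 0 0 15"|f; python3 -m crank "0 0 1 0 0 0 15; 0 0 1 0 0 0 15"|f; python3 -m crank "0 0 1 0 0 0 15; 0 0 1 0 0 0 15"|f
```

```text
tcp_pos: [563.7, -403.9, 27.0]
force: [-0.1, 0.7, -0.8]
tcp_pos: [563.7, -403.8, 25.4]
force: [-0.1, 0.1, -1.0]
tcp_pos: [563.7, -403.8, 24.4]
force: [0.1, 0.1, -1.7]
tcp_pos: [563.6, -403.9, 23.4]
force: [0.5, 0.2, -1.6]
```

```bash
f(){ grep -E "clock|tcp_pos|force: \[|open"; }; python3 -m crank "0 0 0.8 0 0 0 15; 0 0 0.8 0 0 0 15"|f; python3 -m crank "0 0 0 0 0 0 36; 0 0 0 0 0 0 45; 0 0 0 0 0 0 50; 0 0 0 0 0 0 50; 0 0 -5 0 0 0 50; 0 0 -25 0 0 0 50; 0 0 -60 0 0 0 50; 0 0 -110 0 0 0 50; 0 0 -150 0 0 0 50; 0 0 -150 0 0 0 50; 0 0 -150 0 0 0 50"|f; python3 - <<'E'
from fit import *
st();c=capture('wrist');cv2.imwrite('pics/w11.png',c['img']);hsv=cv2.cvtColor(c['img'],cv2.COLOR_BGR2HSV).astype(int)
cs=capture('scene');cv2.imwrite('pics/s11.png',cs['img'])
M=np.linalg.inv(c['cam_to_world'])
b=(hsv[...,2]>130)&(hsv[...,1]<60);b[:,:190]=0;b[:,330:]=0
print(rect(c,b,45))
for C in(c,cs):
  M=np.linalg.inv(C['cam_to_world']);a=np.radians(-32);e=np.array([np.cos(a),np.sin(a)]);n=np.array([-e[1],e[0]])
  print([np.round(cv2.projectPoints(np.r_[np.array([564,-404])+u*e+v*n,45][None],cv2.Rodrigues(M[:3,:3])[0],M[:3,3],K(C),np.array(C['dist']))[0].ravel(),1).tolist() for u in(-90,-29,29,90) for v in(-15,15)])
E
```

```text
clock: 27.0
tcp_pos: [563.8, -403.9, 23.1]
force: [-0.4, 0.6, 3.1]
opening: 29.5
clock: 28.38
tcp_pos: [563.6, -403.6, 173.1]
force: [-0.2, -0.1, 0.1]
opening: 49.9
28.38 [ 563.6 -403.6  173.1] F [-0.2 -0.1  0.1] open 49.9 grip 0.0
[(array([ 396.4, -338.9,   24.4,    8.5]), 57.3, np.int32(185), array([222.,   4.])), (array([ 577.1, -406.8,  225.4,   64.9]), -30.2, np.int32(6527), array([258., 167.])), (array([ 689.2, -420.2,   24.9,    7.8]), 1.7, np.int32(69), array([297., 261.])), (array([ 638.8, -509.7,   15.7,   13.2]), 58.3, np.int32(79), array([216., 265.])), (array([ 679.5, -559. ,   28.2,   13.8]), -60.8, np.int32(107), array([203., 304.])), (array([ 702.1, -583.7,   32.3,   15.9]), -6.5, np.int32(98), array([200., 321.]))]
[[241.3, 92.0], [269.0, 92.0], [242.0, 148.2], [268.5, 148.1], [242.8, 196.8], [268.0, 196.8], [243.5, 243.0], [267.5, 243.0]]
[[327.6, 247.4], [321.4, 235.4], [359.8, 241.7], [352.9, 230.0], [389.1, 236.3], [381.5, 225.1], [418.4, 230.9], [410.3, 220.1]]
```

Contact came exactly at floor height (walls would have stopped it 8 mm higher), so the bar is seated. Retreat clear and confirm numerically in the gap between the cups.

```bash
python3 -m crank "60 0 -50 0 0 0 50; 90 0 -80 0 0 0 50; 90 0 -80 0 0 0 50"|grep tcp_pos; python3 - <<'E'
from h import *
a=np.radians(-32);e=np.array([np.cos(a),np.sin(a)]);n=np.array([-e[1],e[0]])
for nm in('scene','wrist'):
  C=capture(nm);M=np.linalg.inv(C['cam_to_world']);hsv=cv2.cvtColor(C['img'],cv2.COLOR_BGR2HSV)
  for u in(-88,-70,-22,-10,0,10,22,70,88):
    vs=np.arange(-28,29,2);q=np.array([np.r_[np.array([564,-404])+u*e+v*n,45] for v in vs])
    p=cv2.projectPoints(q,cv2.Rodrigues(M[:3,:3])[0],M[:3,3],K(C),np.array(C['dist']))[0].reshape(-1,2).round().astype(int)
    print(nm,u,''.join('?' if not(0<=x<512 and 0<=y<384) else 'b' if 95<hsv[y,x,0]<130 and hsv[y,x,1]>100 else 'W' if hsv[y,x,1]<60 and hsv[y,x,2]>180 else 'g' if hsv[y,x,1]<60 and hsv[y,x,2]>110 else 'r' if hsv[y,x,1]<130 and hsv[y,x,2]>150 else '.' for x,y in p))
E
```

```text
tcp_pos: [486.1, -356.5, 254.9]
scene -88 ggggWWWWWWWWgWWWWgWWWWggggWWW
scene -70 gggWWWWWWrrWWWWWWWWWWWgggWWWW
scene -22 bbbbbggWWrWWWWWWWWWWWWrrrrrrr
scene -10 bbbbbgggWrWWWWWWWWWgWWrrrrrrr
scene 0 bbbbbggWWWWWWWWWWWWgWWrrrrrrr
scene 10 bbbbbgWWWWWWWWWWWWWWWWrrrrrrr
scene 22 ...b.ggWWrWWWWWWWgWWWWrrrrrrr
scene 70 gggWWWgWWWWWWWWWWWWWWWgggWWWr
scene 88 gggWWWWWWWWWWWWWWWWWWW.gWWWWW
wrist -88 .gbrWWWWWWWWWWWWWWWWWWWWWWWW.
wrist -70 rg.WWWWWWWWWWWWWWWWWWWWWWWWWg
wrist -22 rgbbbbbbWWWWWWWWWWWWWWW.bbbbb
wrist -10 rgbbbbbWWWWWWWWWWWWWWWWbbbbbb
wrist 0 rgbbbbbWWWWWWWWWWWWWWWWWbbbbb
wrist 10 rWbbbbbWWWWWWWWWWWWWWWWWbbbb.
wrist 22 rgrbbbbgWWWWWWWWWWWWWWWg.bbb.
wrist 70 rgbWWWWWWWWWWWWWWWWWWWWWWWWW.
wrist 88 .rrgWWWWWWWWWWWWWWWWWWWWWWWWg
```

```bash
python3 -c "
from plant import *
print(job_done())"
```

```text
the job is handed in; nothing more can be done
None
```

The job is handed in after about 29 s on the robot's clock: the straightedge lies flat in both end cups of the rest, and the gripper never went near the bush, retainer or piston (I did not re-measure where they stand afterwards).

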